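Swap a printing block's broken handle: offer up the new one over the threaded inserts

ROBOT

A 6-joint arm with a two-finger parallel gripper is mounted at the origin on the work surface. World frame = base frame: x ahead of the robot, y to its left, z up, the work surface at z = 0. Lengths are in m, angles in degrees, forces in N, time in s.
With the tool pointing down it reaches from about 0.3 to 0.75 m from the base axis. Payload 8.5 kg.
Tool frame: the origin (TCP) lies at the very end of the fingers, on their centre line; the grasp point (between the pads) lies 19 mm behind it; x points along the fingers, y is the direction in which the jaws open and shut, and the axes are right-handed (so a half turn about x gives the same grasp; the last joint's range is limited). The gripper opens to 85 mm and grips with 20 to 120 N. Pads are 22 mm wide; open, the fingers measure 114 mm over their backs; the gripper's body (76 mm by 85 mm) begins 54 mm behind the grasp point. The pads swing forward as they close: fully open they stand 13 mm farther back than shut.
Start: joints at [54.528, 21.807, 74.336, -0, 83.858, -12.336], TCP at [0.216, 0.506, 0.193] pointing down, gripper open.
Joint ranges: [-178.18, 178.18], [-50.72, 133.34], [12.68, 142.11], [-81.47, 261.47], [9.98, 163.14], [-165.26, 165.26]. Speed limits (degrees/s): [136.94, 136.94, 180, 180, 180, 180].

INTERFACE

Orientations are given as a 3x3 rotation matrix whose columns are the frame's x, y, z axes.
In Python, from rig import env, eyes, close_job gives the robot as it stands.
- The arm moves only by the shell command python3 -m pendant 'ROWS' [OPENING] [FORCE]. ROWS is a JSON object of lists of equal length, an entry for each row: "travel": the shift along the world's x, y, z in mm, a list of three; "delta_rot": the turn, a rotation vector about the world's x, y, z in rad, a list of three. In form: {"travel": [[x, y, z], ...], "delta_rot": [[wx, wy, wz], ...]}. A call has 1 to 20 rows; each row shifts and turns the commanded pose from where the row before left it; what a row does not reach is not made up. A row lasts 1/12 s, in which the tool goes at most 41.7 mm and 7.16 degrees, less where a joint would pass 70% of its speed; a pose out of reach is approached as far as the arm can. A call with a gripper value outside its range is refused whole. OPENING is the finger opening in mm, from 0 to 85.4, set as the call begins (- or left out, the last holds). The fingers move at their own pace and stop on an object; FORCE is the grip in N (left out, the last holds). Time passes only in rows, so rows that do not move let the fingers close. It gives the time, the measured TCP pose, the force and the opening at its end, in the units of the state.
- env.observe(): the state, without advancing time (a new reading comes with each control period).
- eyes.get_image(name): name is "scene" or "top"; returns the picture (400x640x3 uint8, red, green, blue); there is no depth.
- eyes.camera_model(name): a dict with "vfov" (degrees; the focal length in pixels is half the picture's height over the tangent of half this angle, whatever the lens; pixels are square), "cx", "cy" (the principal point, pixels), "pose" (4x4, takes a point from camera to world coordinates). Camera axes: x right, y up, looking along -z (the intrinsics and any distortion apply to the point x, -y, -z); pixel columns grow to the right and rows downward; lengths in m; the calibration is good to about 2 mm. A picture is of the moment at which its call begins. camera_model takes no time and is no camera call.
- close_job(): hands the job in, once; it reports no verdict.
The state is a dict: "time_s": time; "q": joint angles; "qvel": joint speeds; "joint_efforts": joint torques, N m; "position": TCP position; "tool_rot": TCP orientation; "ft_force": force on the tool from outside, world axes, zero at the start; "wrist_torque": the same for the moment, N m; "grip_width": finger opening in m.
Only numpy, scipy, OpenCV 4.12 (cv2) and the standard library are available. Lean on these libraries where they do the work, as an engineer would, in place of code of your own. Each camera call takes 0.05 s, during which the arm holds its last target. There are 200 camera calls.

TASK

The handle lying on the back of the big printing block is broken (its flange has snapped and its screws are out): lift it off and lay it flat in the steel parts tray without dropping it. Then pick up the sound handle with the T-shaped, three-hole flange and hold it level about 10 mm above the back of the block, not touching it, each of the three holes straight over its threaded insert so that a colleague can start the screws. Finish while still holding it there, and leave the block and everything else on the table where they are.

Things in the scene. Friction and masses are not known exactly. Their poses are not given: they have to be found in the camera images.
- broken_handle_grip (a point): Centre of the broken handle's wooden bar grip (76 long x, 28 wide y, 44 mm high, flat sides), 27 mm above the underside of its 5 mm steel flange. Lies loose over the block's inserts, axes along the block's. Flange: crosspiece 38 x 88 mm (x by y) centred 54 mm behind (-x), tongue 34 mm wide snapped off 43 to 49 mm ahead (+x), before its third hole. 0.27 kg.
- sound_handle_grip (a point): Centre of the sound handle's grip, 27 mm above the flange's underside. Same grip (76 x 28 x 44 mm) on a whole 5 mm steel T flange: crosspiece 38 x 88 mm centred 54 mm behind (-x) with holes a, b; tongue 34 mm wide reaching 75 mm ahead (+x) with hole c. Flat on the table, z up. 0.33 kg. A similar handle with a straight two-hole flange is not wanted.
- hole_a (a point): Centre of hole a of the sound handle's flange (14 mm wide, for a 5 mm screw and washer), at the flange's underside; in the handle's axes 54 mm behind (-x), 30 mm to +y of and 27 mm below the grip's centre. Goes over insert a.
- hole_b (a point): Centre of hole b, at the underside: 54 mm behind (-x), 30 mm to -y of and 27 mm below the grip's centre. Goes over insert b.
- hole_c (a point): Centre of hole c, in the tongue, at the underside: 56 mm ahead (+x) of and 27 mm below the grip's centre. Goes over insert c.
- insert_a (a point): Mouth of threaded insert a (brass, 10 mm across) in the flat back of the big dark printing block, 46 mm above the table; in the block's axes 54 mm behind (-x) and 30 mm to +y of the block's middle. z up, x the same way as the handle's x when fitted.
- insert_b (a point): Mouth of threaded insert b, 46 mm above the table: 54 mm behind (-x) and 30 mm to -y of the block's middle.
- insert_c (a point): Mouth of threaded insert c, 46 mm above the table: 56 mm ahead (+x) of the block's middle.
- block: Printing block of dark wood lying face down, about 230 x 175 mm over its scalloped outline, 46 mm high, about 1.1 kg, loose. Origin at the middle of its underside, z up, x towards insert c.
- tray: Open steel parts tray, fixed to the table, 170 x 220 mm (x by y) outside, 30 mm high, walls and floor 4 mm. Origin at the centre of its underside; empty at the start.
There are look-alikes about, which are no part of the job. Leave any pink look-alike of the part that bears sound_handle_grip alone. What is shaped like the part that bears broken_handle_grip but turquoise is not meant.

How it is judged:
By the outcome, as a careful person would: the job done as asked, in the order asked, and still so for the second after the job is handed in, while the arm keeps its last pose, push and grip.
It also fails if it takes over 64 s, if anything falls off the work surface, if the arm or the gripper's body presses on something with over 40 N, if the wrist force passes 120 N, or if a joint passes its speed limit or range.

## Working session

There is one attempt and no reset: what is moved stays moved. The work goes in short steps, Python scripts to look and compute and a shell command to move; the robot and the scene stay as the last step left them, time stands still between calls to the robot, and variables do not carry over. Pictures are saved under pics/ and viewed, about 8 in all and at most 12, crops included, and the job is handed in when it is done.

```bash
ls; mkdir -p pics; python3 - <<'E'
from rig import env, eyes
import cv2
for n in ("top","scene"):
    im=eyes.get_image(n); cv2.imwrite(f"pics/{n}0.png",im[:,:,::-1])
    print(n,eyes.camera_model(n))
print(env.observe())
E
```

```text
pics
top {'vfov': 43.1584701092932, 'cx': 317.7835707805355, 'cy': 198.7577996056191, 'pose': array([[-2.80245198e-02,  9.89913877e-01, -1.38870954e-01,
         2.30332676e-01],
       [-9.99537653e-01, -2.93900108e-02, -7.79152690e-03,
        -1.24881659e-03],
       [-1.17943594e-02,  1.38588393e-01,  9.90279834e-01,
         1.46528050e+00],
       [ 0.00000000e+00,  0.00000000e+00,  0.00000000e+00,
         1.00000000e+00]])}
scene {'vfov': 49.76446905186061, 'cx': 321.01554911568576, 'cy': 196.70128176426013, 'pose': array([[-0.00476336, -0.77345766,  0.63383007,  1.15005226],
       [ 0.99994911,  0.00195284,  0.00989785,  0.03601568],
       [-0.00889333,  0.63384496,  0.773409  ,  0.95758372],
       [ 0.        ,  0.        ,  0.        ,  1.        ]])}
{'time_s': 0.1, 'q': array([ 5.45276592e+01,  2.18383551e+01,  7.43780151e+01,  6.08024068e-04,
        8.38601140e+01, -1.23353345e+01]), 'qvel': array([ 0.0342997 , -0.1453936 , -0.02158651,  0.07627273, -0.02176412,
       -0.03900284]), 'joint_efforts': array([ 4.06484018e-03, -4.49220943e+01, -2.31657994e+01, -1.23638529e-04,
        3.69365851e-03,  4.16440241e-05]), 'position': array([0.21592373, 0.50550662, 0.19277618]), 'tool_rot': array([[-7.83249340e-04,  3.92931670e-01,  9.19567338e-01],
       [-1.08101518e-03,  9.19566750e-01, -3.92932340e-01],
       [-9.99999109e-01, -1.30183025e-03, -2.95484949e-04]]), 'ft_force': array([-0.27520518, -0.40224893, -0.35180604]), 'wrist_torque': array([-0.0267819 , -0.02147965, -0.03162213]), 'grip_width': 0.08555314971024608}
```

View pics/top0.png

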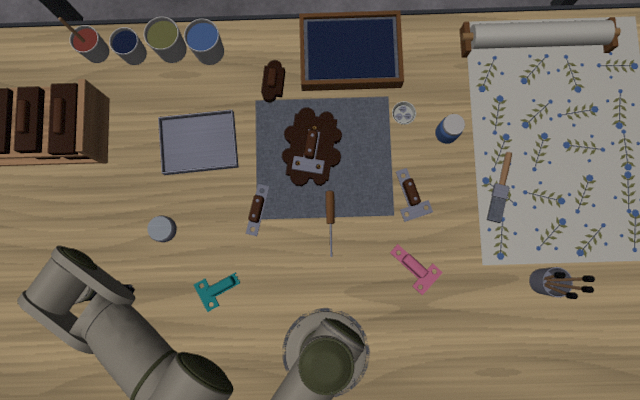

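View pics/scene0.png

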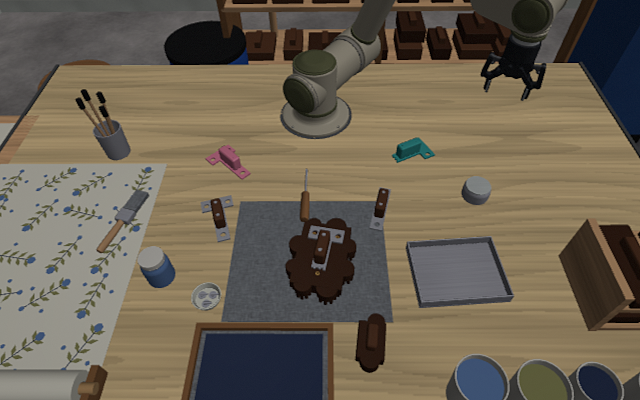

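The top view shows the block at (312,147) with the broken handle on it. The sound T handle is at (411,195), the tray at (199,142), and the two-hole handle at (257,210). The scene view agrees: block (322,258), T handle (218,215), tray (460,270).

```bash
cat > h.py <<'E'
import numpy as np, cv2
from rig import eyes
def pix2plane(cam,uv,z):
    m=eyes.camera_model(cam); f=200/np.tan(np.radians(m['vfov']/2)); T=m['pose']
    uv=np.atleast_2d(uv).astype(float)
    d=np.c_[(uv[:,0]-m['cx'])/f,-(uv[:,1]-m['cy'])/f,-np.ones(len(uv))]@T[:3,:3].T
    return T[:3,3]+d*((z-T[2,3])/d[:,2])[:,None]
def project(cam,P):
    m=eyes.camera_model(cam); f=200/np.tan(np.radians(m['vfov']/2)); T=m['pose']
    c=(np.atleast_2d(P)-T[:3,3])@T[:3,:3]
    return np.c_[m['cx']+f*c[:,0]/-c[:,2], m['cy']-f*c[:,1]/-c[:,2]]
def crop(im,x0,y0,w,h,s): return cv2.resize(im[y0:y0+h,x0:x0+w],None,fx=s,fy=s,interpolation=cv2.INTER_CUBIC)
E
python3 - <<'E'
import cv2,numpy as np
from h import *
t=cv2.imread("pics/top0.png");s=cv2.imread("pics/scene0.png")
a=np.hstack([crop(t,275,102,80,60+30,5)[:, :400],crop(t,385,160,60,75,6)[:450,:360]])
b=np.hstack([crop(s,280,212,80,60,5),crop(s,195,188,50,60,6)[:300,:300]])
cv2.imwrite("pics/c1.png",cv2.convertScaleAbs(np.vstack([cv2.resize(a,(760,450))[:300] if 0 else a[:300,:700],b]) if a.shape[1]==b.shape[1] else cv2.copyMakeBorder(a,0,0,0,0,0),alpha=1.6))
cv2.imwrite("pics/c2.png",cv2.convertScaleAbs(b,alpha=1.6))
# steel mask for flanges, tray corners
print("tray top rim", pix2plane("top",[[160,118],[235,110],[238,166],[164,174]],.03).round(3).tolist())
E
```

```text
tray top rim [[0.685, 0.467, 0.03], [0.703, 0.246, 0.03], [0.534, 0.238, 0.03], [0.517, 0.453, 0.03]]
```

View pics/c1.png

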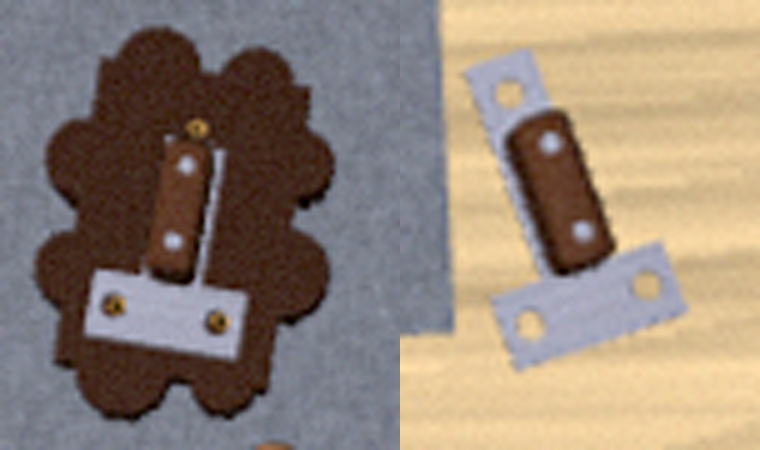

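View pics/c2.png

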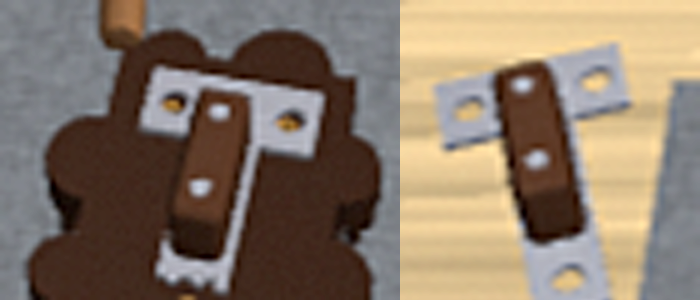

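The crops show the inserts (top px) at c (314.4,127.4), a (297.4,162.6) and b (318.0,166.0). The sound handle's holes are at c (402.9,175.1), a (406.1,213.8) and b (425.9,207.3). I'll compute both poses now.

```bash
cat >> h.py <<'E'
M=np.array([[-.054,.030],[-.054,-.030],[.056,0]])
def fit(P):
    P=np.asarray(P)[:,:2]; pc=P.mean(0); mc=M.mean(0)
    U,S,Vt=np.linalg.svd((M-mc).T@(P-pc)); D=np.diag([1,np.sign(np.linalg.det(Vt.T@U.T))]); R=Vt.T@D@U.T
    o=pc-R@mc; res=1000*np.linalg.norm(M@R.T+o-P,axis=1)
    return o,np.degrees(np.arctan2(R[1,0],R[0,0])),res
E
python3 - <<'E'
from h import *
f=lambda x,y,s,ox,oy:((x+.5)/s-.5+ox,(y+.5)/s-.5+oy)
B=[f(114,305,5,275,102),f(217,322,5,275,102),f(199,129,5,275,102)]
S=[f(129,325,6,385,160),f(248,286,6,385,160),f(110,93,6,385,160)]
print("block",fit(pix2plane("top",B,.046)))
print("sound",fit(pix2plane("top",S,.0025)))
# scene crosschecks: a is +y -> scene image right ; offsets crop(280,212) s5, crop(195,188) s6
Bs=[f(290,121,5,280,212),f(173,102,5,280,212)]
Ss=[f(197,79,6,195,188),f(69,108,6,195,188),f(169,278,6,195,188)]
print("scene a,b",pix2plane("scene",Bs,.046),"top a,b,c",pix2plane("top",B,.046))
print("sound scene",fit(pix2plane("scene",Ss,.0025)))
R=[f(186,163,5,275,102),f(173,241,5,275,102)]
r=pix2plane("top",R,.095);print("broken rivets mid",r.mean(0),r)
R=[f(150,143,6,385,160),f(183,231,6,385,160)]
r=pix2plane("top",R,.049);print("sound rivets mid",r.mean(0))
E
```

```text
block (array([0.58280588, 0.02515772]), np.float64(-11.518505443805124), array([0.25327705, 0.10356994, 0.26831304]))
sound (array([ 0.44434681, -0.25807253]), np.float64(17.016919441345276), array([0.43973143, 0.74295198, 0.3736136 ]))
scene a,b [[0.53165439 0.06714282 0.046     ]
 [0.51986229 0.00744435 0.046     ]] top a,b,c [[0.53563103 0.06534983 0.046     ]
 [0.52391403 0.00664784 0.046     ]
 [0.63791985 0.01385908 0.046     ]]
sound scene (array([ 0.44196581, -0.2557658 ]), np.float64(17.135160337722958), array([0.20030509, 0.45756251, 0.27433038]))
broken rivets mid [0.58243441 0.02530211 0.095     ] [[0.60456398 0.02110907 0.095     ]
 [0.56030485 0.02949515 0.095     ]]
sound rivets mid [ 0.4439111  -0.25804108  0.049     ]
```

```bash
python3 -m pendant '{"travel":[[20.3,-26.7,0],[20.3,-26.7,0],[20.3,-26.7,0],[20.3,-26.7,0],[20.3,-26.7,0],[20.3,-26.7,0],[20.3,-26.7,0],[20.3,-26.7,0],[20.3,-26.7,0],[20.3,-26.7,0],[20.3,-26.7,0],[20.3,-26.7,0],[20.3,-26.7,0],[20.3,-26.7,0],[20.3,-26.7,0],[20.3,-26.7,0],[20.3,-26.7,0],[20.3,-26.7,0]],"delta_rot":[[0,0,0.0112],[0,0,0.0112],[0,0,0.0112],[0,0,0.0112],[0,0,0.0112],[0,0,0.0112],[0,0,0.0112],[0,0,0.0112],[0,0,0.0112],[0,0,0.0112],[0,0,0.0112],[0,0,0.0112],[0,0,0.0112],[0,0,0.0112],[0,0,0.0112],[0,0,0.0112],[0,0,0.0112],[0,0,0.0112]]}' 60 50; python3 -m pendant '{"travel":[[0,0,0],[0,0,0],[0,0,0]],"delta_rot":[[0,0,0],[0,0,0],[0,0,0]]}'
```

```text
time_s: 1.6
position: [0.5821, 0.0236, 0.1929]
tool_rot: [[-0.001, 0.2, 0.98], [0.0, 0.98, -0.2], [-1.0, -0.0, -0.001]]
ft_force: [0.4, 0.9, 1.0]
grip_width: 0.0598
time_s: 1.85
position: [0.581, 0.0255, 0.1929]
tool_rot: [[-0.001, 0.201, 0.98], [0.0, 0.98, -0.201], [-1.0, 0.0, -0.001]]
ft_force: [-0.4, 0.3, 0.0]
grip_width: 0.0603
```

```bash
python3 -m pendant '{"travel":[[0,0,-15],[0,0,-25],[0,0,-25],[0,0,-25],[0,0,-20],[0,0,-12],[0,0,-8],[0,0,-5],[0,0,-2],[0,0,0]],"delta_rot":[[0,0,0],[0,0,0],[0,0,0],[0,0,0],[0,0,0],[0,0,0],[0,0,0],[0,0,0],[0,0,0],[0,0,0]]}' ; python3 -m pendant '{"travel":[[0,0,0],[0,0,0],[0,0,0],[0,0,0],[0,0,0],[0,0,0],[0,0,0],[0,0,0]],"delta_rot":[[0,0,0],[0,0,0],[0,0,0],[0,0,0],[0,0,0],[0,0,0],[0,0,0],[0,0,0]]}' 20 50
```

```text
time_s: 2.68
position: [0.5816, 0.0255, 0.0567]
tool_rot: [[0.001, 0.2, 0.98], [-0.0, 0.98, -0.2], [-1.0, 0.0, 0.001]]
ft_force: [-0.3, 0.9, -0.5]
grip_width: 0.06
time_s: 3.35
position: [0.582, 0.025, 0.0572]
tool_rot: [[0.002, 0.201, 0.98], [-0.0, 0.98, -0.201], [-1.0, -0.0, 0.002]]
ft_force: [-0.3, 0.4, 5.7]
grip_width: 0.0202
```

```bash
python3 - <<'E'
from h import *
t=eyes.get_image("top")[:,:,::-1];s=eyes.get_image("scene")[:,:,::-1]
cv2.imwrite("pics/g1.png",cv2.convertScaleAbs(np.hstack([crop(t,270,100,80,100,5),crop(s,275,180,80,100,5)]),alpha=1.6))
E
```

```text
(no output)
```

View pics/g1.png

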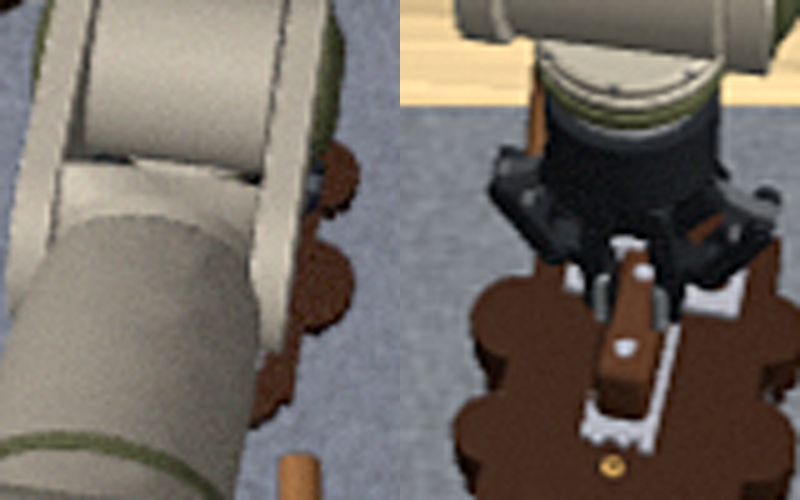

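The fingers straddle the grip in the scene crop at (630,290), with the pads against its sides. The opening reading equals the command (20 mm), so I'll command 10 mm and lift a little to test the hold.

```bash
python3 -m pendant '{"travel":[[0,0,0],[0,0,0],[0,0,0],[0,0,0],[0,0,0],[0,0,0]],"delta_rot":[[0,0,0],[0,0,0],[0,0,0],[0,0,0],[0,0,0],[0,0,0]]}' 10 50; python3 -m pendant '{"travel":[[0,0,2],[0,0,4],[0,0,4],[0,0,0],[0,0,0]],"delta_rot":[[0,0,0],[0,0,0],[0,0,0],[0,0,0],[0,0,0]]}'
```

```text
time_s: 3.95
position: [0.5822, 0.025, 0.0574]
tool_rot: [[0.002, 0.201, 0.98], [-0.0, 0.98, -0.201], [-1.0, 0.0, 0.002]]
ft_force: [0.3, 0.0, 6.9]
grip_width: 0.01
time_s: 4.37
position: [0.5816, 0.0251, 0.0665]
tool_rot: [[0.0, 0.201, 0.98], [-0.0, 0.98, -0.201], [-1.0, 0.0, 0.0]]
ft_force: [-0.3, -0.0, 0.2]
grip_width: 0.0097
```

```bash
python3 - <<'E'
from h import *
s=eyes.get_image("scene")[:,:,::-1]
cv2.imwrite("pics/g2.png",cv2.convertScaleAbs(crop(s,285,190,80,75,8),alpha=2.2))
print(project("scene",[[.582,.025,.0665],[.582,.025,.0855],[.582,.025,.105]]))
E
```

```text
[[320.85750943 248.26049257]
 [320.78484045 243.97349989]
 [320.70808097 239.44519441]]
```

View pics/g2.png

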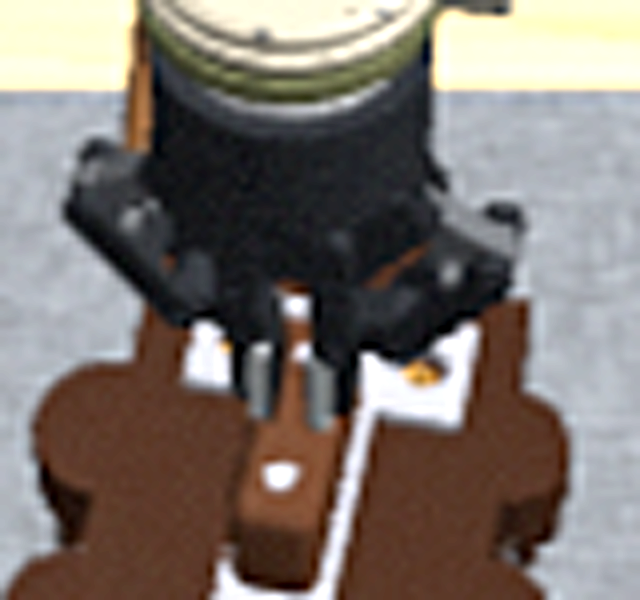

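The fingertips appear on top of the grip at about px (321,243), while a TCP at z=.0665 should project to (321,248). They seem to sit higher than the state says, so I'll check this against the start picture.

```bash
python3 - <<'E'
from h import *
from rig import env
s=cv2.imread("pics/scene0.png"); 
print("start tcp proj z .193,.206,.23",project("scene",[[.216,.506,z] for z in(.193,.206,.23)]).round(1).tolist())
cv2.imwrite("pics/s0.png",cv2.convertScaleAbs(np.hstack([crop(s,470,30,90,80,8)]),alpha=2.2))
m=eyes.camera_model("scene"); o=m['pose'][:3,3]
for uv in ([317.3,242.3],[324.6,242.8]):
    d=pix2plane("scene",uv,0)[0]-o; k=(.582-o[0])/d[0]; print("tip on x=.582:",o+k*d)
st=env.observe(); print(st['q'],st['position'])
E
```

```text
start tcp proj z .193,.206,.23 [[497.1, 109.4], [498.5, 105.6], [501.3, 98.4]]
tip on x=.582: [0.582      0.01675086 0.09278688]
tip on x=.582: [0.582      0.0341662  0.09059367]
[-9.17069640e+00  3.16848136e+01  8.00026397e+01  1.40071268e-04
  6.83180625e+01 -8.75859185e+01] [0.58142759 0.02515644 0.06630066]
```

View pics/s0.png

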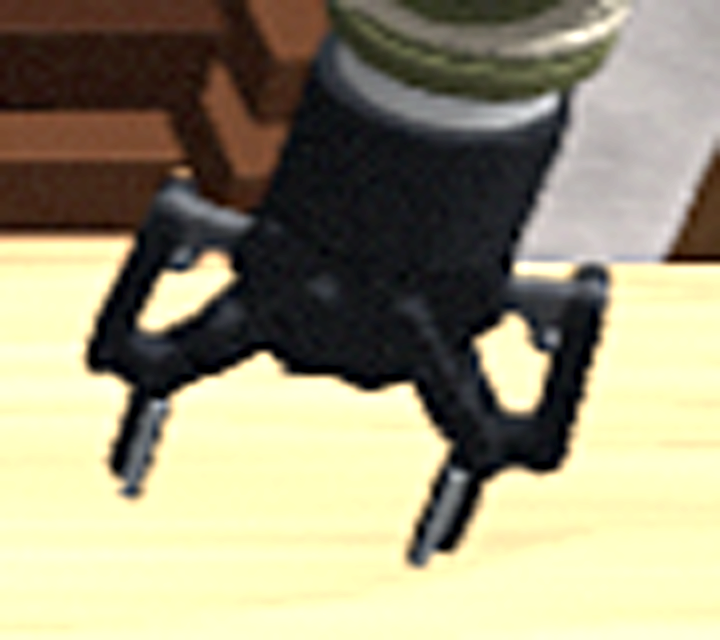

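The start picture agrees. Its tip midpoint at (504,96) is about 35 mm above the reported TCP, and my fingers met the grip's top (z≈.095) at a reported z of .057. So the true tips are about 36 mm higher than reported. I'll open, go down by the difference, and verify by the stall width.

```bash
python3 -m pendant '{"travel":[[0,0,0],[0,0,0],[0,0,0],[0,0,0],[0,0,0],[0,0,-8],[0,0,-10],[0,0,-10],[0,0,-6],[0,0,-4],[0,0,-2],[0,0,0]],"delta_rot":[[0,0,0],[0,0,0],[0,0,0],[0,0,0],[0,0,0],[0,0,0],[0,0,0],[0,0,0],[0,0,0],[0,0,0],[0,0,0],[0,0,0]]}' 60 50; python3 -m pendant '{"travel":[[0,0,0],[0,0,0],[0,0,0],[0,0,0],[0,0,0],[0,0,0]],"delta_rot":[[0,0,0],[0,0,0],[0,0,0],[0,0,0],[0,0,0],[0,0,0]]}' 15 50
```

```text
time_s: 5.42
position: [0.5814, 0.0252, 0.0258]
tool_rot: [[-0.001, 0.201, 0.98], [0.0, 0.98, -0.201], [-1.0, -0.0, -0.001]]
ft_force: [0.2, -0.2, -0.7]
grip_width: 0.0602
time_s: 5.92
position: [0.5819, 0.0251, 0.0269]
tool_rot: [[0.001, 0.201, 0.98], [-0.0, 0.98, -0.201], [-1.0, 0.0, 0.001]]
ft_force: [0.3, -0.2, 5.9]
grip_width: 0.027
```

```bash
python3 -m pendant '{"travel":[[0,0,0],[0,0,2],[0,0,4],[0,0,6],[0,0,8],[0,0,8],[0,0,2],[0,0,0],[0,0,0]],"delta_rot":[[0,0,0],[0,0,0],[0,0,0],[0,0,0],[0,0,0],[0,0,0],[0,0,0],[0,0,0],[0,0,0]]}' 15 60; python3 - <<'E'
from h import *
from rig import env
t=eyes.get_image("top")[:,:,::-1];s=eyes.get_image("scene")[:,:,::-1]
cv2.imwrite("pics/top_l.png",t);cv2.imwrite("pics/g3.png",cv2.convertScaleAbs(crop(s,275,180,95,95,6),alpha=2))
print(env.observe()['ft_force'],env.observe()['wrist_torque'])
E
```

```text
time_s: 6.67
position: [0.5814, 0.0252, 0.0564]
tool_rot: [[0.0, 0.201, 0.98], [-0.0, 0.98, -0.201], [-1.0, 0.0, 0.0]]
ft_force: [-0.2, -0.1, -1.6]
grip_width: 0.0271
[-0.21282286  0.42397318 -2.87433457] [-0.02927647  0.00749988 -0.06392441]
```

View pics/g3.png

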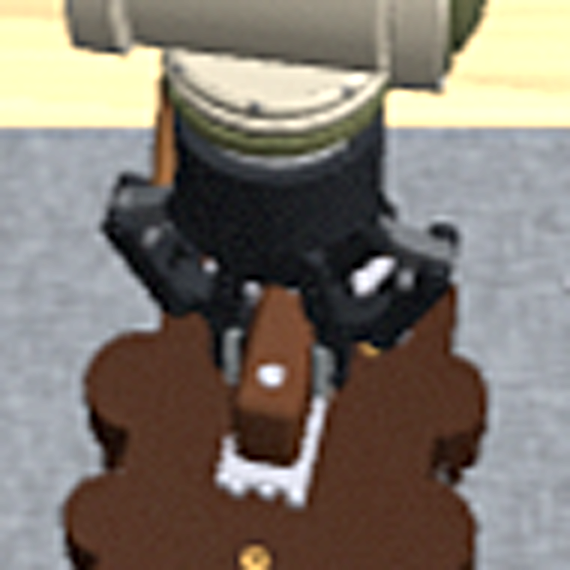

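The handle is held (about 2.9 N ≈ its weight) and hangs level clear of the block. Insert c shows at px (317,273). Next I'll carry it to the tray.

```bash
python3 -m pendant '{"travel":[[0,0,10],[0,10,10],[3,20,5],[3,25,0],[4,30,0],[4,30,0],[4,30,0],[4,30,0],[4,30,0],[4,30,0],[4,30,0],[4,30,0],[4,30,0],[3,20,0],[0,10,0],[0,2,0],[0,0,0],[0,0,0]],"delta_rot":[[0,0,0],[0,0,0.02],[0,0,0.02],[0,0,0.02],[0,0,0.02],[0,0,0.02],[0,0,0.02],[0,0,0.02],[0,0,0.02],[0,0,0.02],[0,0,0.02],[0,0,0.02],[0,0,0.02],[0,0,0.02],[0,0,0.003],[0,0,0],[0,0,0],[0,0,0]]}'; python3 -m pendant '{"travel":[[0,0,-10],[0,0,-18],[0,0,-18],[0,0,-14],[0,0,-10],[0,0,-8],[0,0,-4],[0,0,-3],[0,0,0],[0,0,0]],"delta_rot":[[0,0,0],[0,0,0],[0,0,0],[0,0,0],[0,0,0],[0,0,0],[0,0,0],[0,0,0],[0,0,0],[0,0,0]]}'
```

```text
time_s: 8.27
position: [0.6265, 0.3811, 0.0817]
tool_rot: [[-0.0, -0.06, 0.998], [-0.0, 0.998, 0.06], [-1.0, -0.0, -0.0]]
ft_force: [0.2, -0.6, -1.7]
grip_width: 0.0274
time_s: 9.1
position: [0.6268, 0.3822, -0.003]
tool_rot: [[0.001, -0.061, 0.998], [0.0, 0.998, 0.061], [-1.0, 0.0, 0.001]]
ft_force: [0.9, -0.7, -2.1]
grip_width: 0.0274
```

```bash
python3 -m pendant '{"travel":[[-1,-5,0],[-2,-10,0],[-2,-10,0],[0,-5,0],[0,0,-3],[0,0,-3],[0,0,-2],[0,0,-2],[0,0,0],[0,0,0]],"delta_rot":[[0,0,0],[0,0,0],[0,0,0.02],[0,0,0],[0,0,0],[0,0,0],[0,0,0],[0,0,0],[0,0,0],[0,0,0]]}'; python3 -m pendant '{"travel":[[0,0,-1],[0,0,-1],[0,0,0]],"delta_rot":[[0,0,0],[0,0,0],[0,0,0]]}';
```

```text
time_s: 9.93
position: [0.6214, 0.3524, -0.014]
tool_rot: [[-0.0, -0.081, 0.997], [-0.0, 0.997, 0.081], [-1.0, -0.0, -0.0]]
ft_force: [0.0, -0.2, -2.3]
grip_width: 0.0271
time_s: 10.18
position: [0.6217, 0.3524, -0.015]
tool_rot: [[0.001, -0.081, 0.997], [0.0, 0.997, 0.081], [-1.0, 0.0, 0.001]]
ft_force: [-0.7, -0.2, 2.5]
grip_width: 0.0274
```

Contact came at the expected height and the handle is on the tray floor. Now I'll release and rise.

```bash
python3 -m pendant '{"travel":[[0,0,0],[0,0,0],[0,0,0],[0,0,0],[0,0,4],[0,0,10],[0,0,20],[0,0,30],[0,0,30],[0,0,20],[0,0,6],[0,0,0],[0,0,0]],"delta_rot":[[0,0,0],[0,0,0],[0,0,0],[0,0,0],[0,0,0],[0,0,0],[0,0,0],[0,0,0],[0,0,0],[0,0,0],[0,0,0],[0,0,0],[0,0,0]]}' 60; python3 - <<'E'
from h import *
t=eyes.get_image("top")[:,:,::-1];s=eyes.get_image("scene")[:,:,::-1]
cv2.imwrite("pics/top_r.png",t);cv2.imwrite("pics/scene_r.png",s)
cv2.imwrite("pics/v9.png",cv2.convertScaleAbs(np.hstack([crop(t,275,102,80,90,5),crop(s,400,180,120,135,10/3)]),alpha=1.6))
E
```

```text
time_s: 11.27
position: [0.6211, 0.352, 0.1036]
tool_rot: [[-0.001, -0.081, 0.997], [-0.0, 0.997, 0.081], [-1.0, -0.0, -0.001]]
ft_force: [-0.2, -0.4, -1.2]
grip_width: 0.06
```

View pics/v9.png

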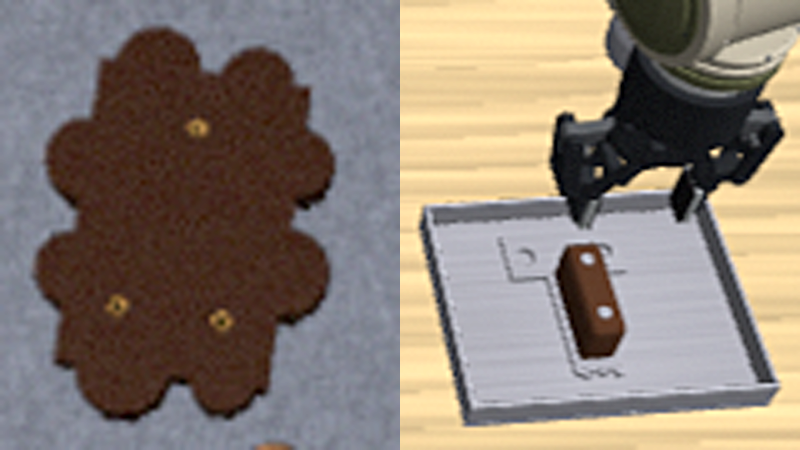

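The broken handle lies flat inside the tray, its grip at scene px (577,271). The block's inserts are bare at top px (298,163), (319,166) and (314,127), and the block hasn't moved. Now I'll measure the inserts in both views by colour and travel to the sound handle.

```bash
cat >> h.py <<'E'
def brass(im,x0,y0,w,h):
    hsv=cv2.cvtColor(im[y0:y0+h,x0:x0+w],cv2.COLOR_BGR2HSV).astype(int)
    W=np.clip((hsv[...,2]-75)*(hsv[...,1]>90)*((hsv[...,0]>12)&(hsv[...,0]<35)),0,None)
    m=(W>0).astype(np.uint8); n,l,st,c=cv2.connectedComponentsWithStats(cv2.dilate(m,np.ones((2,2))))
    out=[]
    for i in range(1,n):
        k=W*(l==i)
        if m[l==i].sum()>=4:
            y,x=np.nonzero(k); out.append((np.average(x,weights=k[y,x])+x0,np.average(y,weights=k[y,x])+y0,int(m[l==i].sum())))
    return out
E
python3 - <<'E'
from h import *
print(brass(cv2.imread("pics/top_r.png"),288,112,50,70))
print(brass(cv2.imread("pics/scene_r.png"),290,220,62,70))
E
python3 -m pendant '{"travel":[[-5,-17,0],[-10,-34,0],[-10,-34,0],[-10,-34,0],[-10,-34,0],[-10,-34,0],[-10,-34,0],[-10,-34,0],[-10,-34,0],[-10,-34,0],[-10,-34,0],[-10,-34,0],[-10,-34,0],[-10,-34,0],[-10,-34,0],[-10,-34,0],[-10,-34,0],[-10,-34,0],[-3,-14,0],[0,0,0]],"delta_rot":[[0,0,0.012],[0,0,0.012],[0,0,0.012],[0,0,0.012],[0,0,0.012],[0,0,0.012],[0,0,0.012],[0,0,0.012],[0,0,0.012],[0,0,0.012],[0,0,0.012],[0,0,0.012],[0,0,0.012],[0,0,0.012],[0,0,0.012],[0,0,0.012],[0,0,0.012],[0,0,0.012],[0,0,0],[0,0,0]]}'; python3 -m pendant '{"travel":[[0,0,0],[0,0,0]],"delta_rot":[[0,0,0],[0,0,0]]}'
```

```text
[(np.float64(314.3529411764706), np.float64(126.89542483660131), 9), (np.float64(298.44086021505376), np.float64(162.36559139784947), 8), (np.float64(318.69166666666666), np.float64(165.225), 9)]
[(np.float64(313.48724489795916), np.float64(233.2704081632653), 13), (np.float64(336.6713615023474), np.float64(236.92018779342723), 13), (np.float64(316.85154639175255), np.float64(273.02886597938146), 16)]
time_s: 13.03
position: [0.4425, -0.2593, 0.1033]
tool_rot: [[-0.001, -0.289, 0.957], [0.001, 0.957, 0.289], [-1.0, 0.001, -0.001]]
ft_force: [0.3, -0.1, 0.6]
grip_width: 0.0599
time_s: 13.2
position: [0.4435, -0.2555, 0.1038]
tool_rot: [[-0.001, -0.293, 0.956], [0.001, 0.956, 0.293], [-1.0, 0.001, -0.0]]
ft_force: [0.2, -0.4, 0.4]
grip_width: 0.0598
```

```bash
python3 - <<'E'
from h import *
T=[(298.44,162.37),(318.69,165.22),(314.35,126.9)];S=[(336.67,236.92),(313.49,233.27),(316.85,273.03)]
print(fit(pix2plane("top",T,.046)));print(fit(pix2plane("scene",S,.046)))
E
python3 -m pendant '{"travel":[[0,-1,-10],[0,0,-20],[0,0,-25],[0,0,-25],[0,0,-18],[0,0,-12],[0,0,-8],[0,0,-4],[0,0,-2],[0,0,-1],[0,0,0]],"delta_rot":[[0,0,0],[0,0,0],[0,0,0],[0,0,0],[0,0,0],[0,0,0],[0,0,0],[0,0,0],[0,0,0],[0,0,0],[0,0,0]]}'; python3 -m pendant '{"travel":[[0,0,0],[0,0,0],[0,0,0],[0,0,0],[0,0,0],[0,0,0]],"delta_rot":[[0,0,0],[0,0,0],[0,0,0],[0,0,0],[0,0,0],[0,0,0]]}' 15 70
```

```text
(array([0.58431184, 0.02391723]), np.float64(-10.165917144076131), array([0.66742007, 0.73969271, 0.07261883]))
(array([0.58285852, 0.02553537]), np.float64(-10.329244502216625), array([0.0431113 , 0.56155453, 0.60235549]))
time_s: 14.12
position: [0.4438, -0.2578, -0.0202]
tool_rot: [[0.001, -0.293, 0.956], [-0.001, 0.956, 0.293], [-1.0, -0.001, 0.0]]
ft_force: [0.1, -0.3, -0.4]
grip_width: 0.0599
time_s: 14.62
position: [0.4437, -0.2581, -0.02]
tool_rot: [[0.001, -0.292, 0.956], [-0.001, 0.956, 0.292], [-1.0, -0.001, 0.001]]
ft_force: [-1.1, 0.5, 7.0]
grip_width: 0.0268
```

Grasped (26.8 mm). Both cameras put the block at about (.5836,.0247) with yaw −10.2°. I'll lift 80 mm, then carry it over.

```bash
python3 -m pendant '{"travel":[[0,0,4],[0,0,8],[0,0,16],[0,0,20],[0,0,20],[0,0,10],[0,0,2],[0,0,0]],"delta_rot":[[0,0,0],[0,0,0],[0,0,0],[0,0,0],[0,0,0],[0,0,0],[0,0,0],[0,0,0]]}' 15 70; python3 -m pendant '{"travel":[[3,8,0],[8,16,0],[12,24,0],[13,26,0],[13,26,0],[13,26,0],[13,26,0],[13,26,0],[13,26,0],[13,26,0],[12,24,0],[8,16,0],[5,9,0],[1,3,0],[0,0,0],[0,0,0],[0,0,0]],"delta_rot":[[0,0,-0.02],[0,0,-0.035],[0,0,-0.04],[0,0,-0.04],[0,0,-0.04],[0,0,-0.04],[0,0,-0.04],[0,0,-0.04],[0,0,-0.04],[0,0,-0.04],[0,0,-0.04],[0,0,-0.04],[0,0,-0.02],[0,0,0],[0,0,0],[0,0,0],[0,0,0]]}'
```

```text
time_s: 15.28
position: [0.4436, -0.2579, 0.0599]
tool_rot: [[0.001, -0.292, 0.956], [-0.001, 0.956, 0.292], [-1.0, -0.001, 0.001]]
ft_force: [0.2, -0.3, -3.1]
grip_width: 0.027
time_s: 16.7
position: [0.583, 0.0234, 0.059]
tool_rot: [[-0.001, 0.178, 0.984], [-0.0, 0.984, -0.178], [-1.0, -0.0, -0.001]]
ft_force: [-0.7, -0.4, -2.6]
grip_width: 0.027
```

```bash
python3 -m pendant '{"travel":[[0,0,-6],[0,0,-6],[0,0,-4],[0,0,-3],[0,0,0],[0,0,0],[0,0,0]],"delta_rot":[[0,0,0],[0,0,0],[0,0,0],[0,0,0],[0,0,0],[0,0,0],[0,0,0]]}'; python3 - <<'E'
from h import *
from rig import env
t=eyes.get_image("top")[:,:,::-1];s=eyes.get_image("scene")[:,:,::-1]
cv2.imwrite("pics/top_f.png",t);cv2.imwrite("pics/scene_f.png",s)
cv2.imwrite("pics/v10.png",cv2.convertScaleAbs(np.hstack([crop(s,283,210,75,90,6),crop(t,270,110,58,90,6)]),alpha=2))
st=env.observe();print(st['position'])
p,y=np.array([.5836,.0247]),np.radians(-10.25);R=np.array([[np.cos(y),-np.sin(y)],[np.sin(y),np.cos(y)]])
u=st['position'][2]+.020
for z in(u,u+.005): print(z,project("scene",np.c_[M@R.T+p,[z]*3]).round(1).tolist())
E
```

```text
time_s: 17.28
position: [0.5836, 0.0241, 0.0405]
tool_rot: [[0.0, 0.177, 0.984], [-0.0, 0.984, -0.177], [-1.0, 0.0, 0.0]]
ft_force: [-0.1, 0.3, -2.3]
grip_width: 0.0269
[0.58364006 0.02417379 0.04055893]
0.06055893469455259 [[336.4, 233.9], [313.0, 230.4], [316.4, 270.0]]
0.0655589346945526 [[336.5, 232.8], [313.0, 229.3], [316.4, 269.0]]
```

View pics/v10.png

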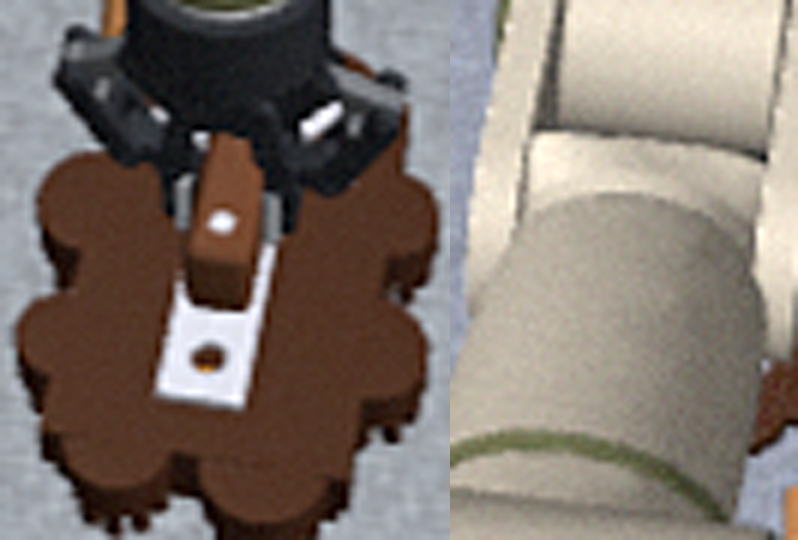

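```bash
python3 - <<'E'
from h import *
f=lambda x,y:((x+.5)/6-.5+283,(y+.5)/6-.5+210)
zt=.0655
P=pix2plane("scene",[f(208,357),f(155,395),f(245,408)],zt); r=pix2plane("scene",[f(222,221)],.0605+.049)[0]
y=np.radians(-10.25);ex=np.array([np.cos(y),np.sin(y)]);ey=np.array([-ex[1],ex[0]])
b=np.array([.58286,.02554])  # block in scene-camera terms
for n,p in(("hole c",P[0]),("tongue end mid",(P[1]+P[2])/2),("rivet",r)): d=p[:2]-b; print(n,(1000*np.array([d@ex,d@ey])).round(1))
ic=pix2plane("scene",[(316.85,273.03)],.046)[0][:2]-b; print("insert c",1000*ic@ex,1000*ic@ey)
e=P[1]-P[2]; print("end yaw",np.degrees(np.arctan2(e[1],e[0])), np.linalg.norm(e))
# sound handle before lift: rivet offset in same frame for reference
y=np.radians(17.05);ex=np.array([np.cos(y),np.sin(y)]);ey=np.array([-ex[1],ex[0]])
g=lambda x,y:((x+.5)/6-.5+195,(y+.5)/6-.5+188)
q=pix2plane("scene",[g(137,159)],.049)[0][:2]-np.array([.44197,-.25577]);print("rivet ref",1000*q@ex,1000*q@ey)
E
```

```text
hole c [56.8  1.4]
tongue end mid [76.6  2. ]
rivet [21.7  0.9]
insert c 56.58542547084821 0.05667765999352816
end yaw -99.19901524639646 0.03537375691451382
rivet ref 23.13069349425089 -0.3192694680338363
```

Seen through hole c at scene px (317.2,269.1), the handle sits about 1 mm to +y of true, and x agrees within 0.3 mm. The robot-frame reasoning also gives −0.8 mm in y. I'll make the final trim: y −1, z −4.5.

```bash
python3 -m pendant '{"travel":[[0,-1,-1.5],[0,0,-1.5],[0,0,-1.5],[0,0,0],[0,0,0],[0,0,0],[0,0,0],[0,0,0]],"delta_rot":[[0,0,0],[0,0,0],[0,0,0],[0,0,0],[0,0,0],[0,0,0],[0,0,0],[0,0,0]]}'; python3 - <<'E'
from h import *
s=eyes.get_image("scene")[:,:,::-1];t=eyes.get_image("top")[:,:,::-1]
cv2.imwrite("pics/v11.png",cv2.convertScaleAbs(np.hstack([crop(s,283,215,70,80,8),crop(t,245,80,110,160,4)[:640,:240]]),alpha=2)[:600])
# block moved? compare lower scallops with earlier scene
a=cv2.imread("pics/scene_r.png").astype(int)[280:312,285:360];print("diff block front",np.abs(a-s[280:312,285:360]).mean())
E
```

```text
time_s: 18.05
position: [0.5836, 0.0232, 0.0359]
tool_rot: [[0.0, 0.177, 0.984], [-0.0, 0.984, -0.177], [-1.0, 0.0, 0.0]]
ft_force: [0.3, -0.3, -3.2]
grip_width: 0.0269
diff block front 3.618472222222222
```

View pics/v11.png

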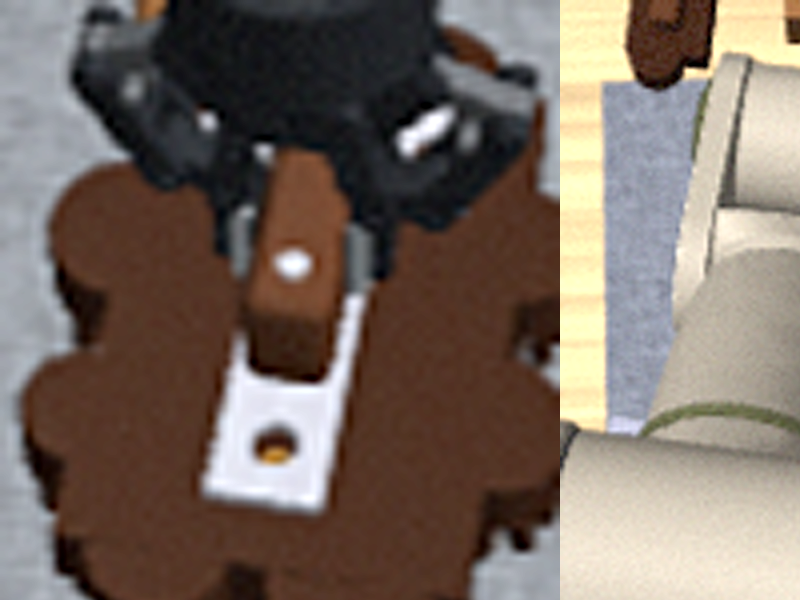

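Hole c is now at scene px (316.9,270.1), and a hole 15 mm above its insert should project to (316.8,269.9). The brass shows centred behind the rim, and the gap under the flange is clear. I'm handing it in.

```bash
python3 -c "
from rig import close_job
print(close_job())"
```

```text
the job is handed in; nothing more can be done
None
```

The job is handed in. The broken handle lies flat in the tray, and the arm is still holding the sound three-hole handle level above the back of the block.

**Broken handle:** My first close missed. The fingers shut on top of the grip with about 7 N, because the real fingertips sit about 36 mm higher than the reported tool position. I went lower, gripped it (27 mm opening) and carried it over. I overshot the tray by 30 mm in y and corrected that before it touched. I then set it down with about 5 N and saw it flat in the tray.

**Sound handle, last checks:**
- **Position:** Hole c is at scene pixel (316.9, 270.1), where a hole directly over insert c should appear at (316.8, 269.9).
- **Angle:** The tool is at −10.2°, matching the block's −10.2° in both cameras. A rough reading from the end of the tongue gave −9.2°.
- **Hold:** The wrist force is about 3.2 N, which is just the handle's weight, so it is not touching the block.
- **Height:** I worked out the 10 mm gap from the arm's height when it gripped the handle on the table; I did not measure it directly.
- **Block:** After the broken handle came off, its inserts were still where I first saw them. At the end its visible front edge was little changed.

**Not seen directly:** The gripper hid holes a and b, so their position follows from the angle and from hole c. The two cameras disagreed by 1–2 mm, and I used the average. Total time was about 18 s.

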